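# Scan the incubation chamber, then hold the thermometer probe in its guide

## Robot

A 7-joint arm with a two-finger parallel gripper is mounted at the origin on the work surface. World frame = base frame: x ahead of the robot, y to its left, z up, the work surface at z = 0. Lengths are in m, angles in rad, forces in N, time in s.
With the tool pointing down it reaches from about 0.4 to 0.9 m from the base axis. Payload 5.6 kg.
Tool frame: the origin (TCP) lies between the finger pads; the fingertips stand 19 mm ahead of it and the grasp point (between the pads) is the TCP; z points along the fingers, y is the line along which they close (so a half turn about z gives the same grasp; the last joint's range is limited). The gripper opens to 92 mm and grips with 3 to 60 N. Pads are 20 mm wide; open, the fingers measure 128 mm over their backs; the gripper's body (75 mm by 189 mm) begins 69 mm behind the grasp point.
Start: joints at [-1.37, 0.468, -0.012, 1.603, 0.006, 1.071, -0.056], TCP at [0.157, 0.631, 0.234] pointing down, gripper open.
Joint ranges: [-2.53, 2.53], [-0.31, 2.02], [-1.57, 1.55], [0.28, 2.44], [-1.29, 4.43], [0.15, 1.84], [-2.92, 2.92]. Speed limits (rad/s): [2.57, 2.57, 3.14, 3.14, 3.14, 3.14, 3.14].

## Interface

Orientations are given as a unit quaternion [w, x, y, z].
In Python, from cell import state, get_image, camera_model, hand_in gives the robot as it stands.
- The arm moves only by the tool arm_command, never from a script. Its argument "motion" is a list of rows, each an object of numbers: "hand": the finger opening in cm, from 0 to 9.19; "x", "y", "z": the shift along the tool's x, y, z in cm; "wx", "wy", "wz": the turn, a rotation vector about the tool's x, y, z in rad. In form: [{"hand": .., "x": .., "y": .., "z": .., "wx": .., "wy": .., "wz": ..}, ...]. A call has 1 to 20 rows; each row is the pose to reach, as a shift and turn from the pose commanded when the call began, along the tool's axes at that moment; what a row does not reach only later rows make up. A row lasts 1/10 s, in which the tool goes at most 50 mm and 8.59 degrees, less where a joint would pass 70% of its speed; a pose out of reach is approached as far as the arm can. A call with a gripper value outside its range is refused whole. The fingers move at their own pace and stop on an object; "grip_force" is the grip in N (left out, the last holds). Time passes only in rows, so rows that repeat a pose let the fingers close. It gives the time, the measured TCP pose, the force, the opening and the grip force at its end, in the units of the state.
- state(): the state, without advancing time (a new reading comes with each control period).
- get_image(name): name is "side" or "top" or "wrist"; returns (picture, depth): 420x560x3 uint8, red, green, blue; 420x560 float32, m along the optical axis (not along the pixel's ray), 0 where there is no reading.
- camera_model(name): a dict with "intrinsics" (3x3 intrinsics, pixels), "R" (3x3) and "t" (3): a world point X has camera coordinates R X + t; the wrist camera has in their place "T_tool_cam" (4x4, takes a point from camera to tool coordinates, whose origin is the TCP and whose axes are the flange's). Camera axes: x right, y down, z forward; pixel columns grow to the right and rows downward; lengths in m; the calibration is good to about 2 mm. A picture is of the moment at which its call begins: read the wrist's pose just before it. camera_model takes no time and is no camera call.
- hand_in(): hands the job in; it is judged then, once.
The state is a dict: "time_s": time; "joints": joint angles; "qvel": joint speeds; "joint_efforts": joint torques, N m; "tool_pos": TCP position; "eef_rot": TCP orientation; "wrist_force": force on the tool from outside, world axes, zero at the start; "ft_torque": the same for the moment, N m; "finger_gap": opening from 0.0 (shut) to 1.0 (fully open); "grip_force": force on a finger pad.
Only numpy, scipy, OpenCV 4.12 (cv2) and the standard library are available. Lean on these libraries where they do the work, as an engineer would, in place of code of your own. Each camera call takes 0.05 s, during which the arm holds its last target. There are 200 camera calls.

## Task

Log the clear incubation chamber by squeezing the trigger of the bench-mounted scanner fully home against its handle for a moment and then letting it spring right back. Then lift the thin-rodded thermometer probe with the square head out of its stand and lower it upright through the steel guide on the chamber's lid, never touching the chamber or the guide with it, until the dark band round the rod is level with the guide's top. Finish while still holding it there, still and centred in the hole; leave the other things on the bench alone.

Things in the scene. Friction and masses are not known exactly. Their poses are not given: they have to be found in the camera images.
- scanner: Grey pistol-shaped scanner lying on its side on a low bracket, fixed to the bench; origin on the bench under its head. Handle level along its -x (roughly to the robot), nose along -y, at the chamber. Head 63 mm wide in x, its top 107 mm above the bench. Handle 28 mm wide (y), 34 mm tall (58 to 92 mm above the bench), free underneath, ending 145 mm from the origin.
- squeeze_point (a point): Where to squeeze the scanner along y, from above: 75 mm above the bench, between handle and trigger; axes as the scanner's. The handle's far face lies 24 mm off towards +y. The trigger's outer face lies 30 mm off towards -y at rest, about 16 mm when squeezed. The scanner's head begins 48 mm towards +x.
- trigger (a joint): Scanner trigger, rad: 0 released, 0.28 squeezed home to the handle. A bare metal blade along the handle's -y side, 68 mm long, 8 mm thick, 24 mm tall, on an upright hinge 50 mm towards the head from squeeze_point. A spring returns it: there it takes about 3 N to start, 6 N to finish.
- probe_head (a point): Thermometer probe: centre of its grey square head, 24 x 24 mm, 70 mm tall; z up along the probe, x and y across the head's faces. Under it a steel rod 8 mm thick, 100 mm long; the tip is 135 mm below this point. 60 to 130 g. Only the head shows at first, resting on its stand's top with the rod loose in the bore: draw it straight up over 100 mm. The other stand's probe has a round black head.
- probe_band (a point): Middle of the 8 mm tall dark band round the probe's rod, on its axis: 55 mm above the tip, 80 mm below the centre of the head; z up along the probe.
- probe_tip (a point): Lower end of the probe's rod, on its axis.
- probe_stand: White tube in which the probe stands, fixed to the bench: 110 mm tall, 44 mm across, foot 64 mm across, bore 16 mm. Origin on the bench under its axis. A like stand, at least 110 mm away, holds the other probe.
- chamber: Clear box 94 mm square, 85 mm tall, fixed to the bench, with a white lid 98 mm square, top 95 mm above the bench. Origin on the bench under its centre. On the lid, the steel guide (18 mm towards +x) and, towards -x, a black stopper 12 mm tall.
- guide_mouth (a point): Centre of the top rim of the chamber's upright steel guide tube, 115 mm above the bench; z up. 34 mm across outside; bore 18 mm wide, 30 mm deep down to the lid's underside, opening into the chamber, which is free to 65 mm below the rim.
Mind the look-alikes: they are no part of the job. Leave any purple or turquoise look-alike of the chamber alone. What is shaped like the part that bears probe_head but purple is not meant.

How it is judged:
By the outcome, as a careful person would: the job done as asked, in the order asked, and still so for the second after the job is handed in, while the arm keeps its last pose, push and grip.
It also fails if it takes over 64 s, if anything falls off the work surface, if the arm or the gripper's body presses on something with over 40 N, if the wrist force passes 120 N, or if a joint passes its speed limit or range.

## Working session

There is one attempt and no reset: what is moved stays moved. The work goes in short steps, Python scripts to look and compute and a tool call to move; the robot and the scene stay as the last step left them, time stands still between calls to the robot, and variables do not carry over. Pictures are saved under pics/ and viewed, at most 10 in all, crops included, and the job is handed in when it is done.

Besides the shell and the picture viewer there is one more tool, called as name([rows], argument=value, ...), one row to a line, values as JSON. arm_command: Moves the arm, as the interface text tells. Its arguments: {"type":"object","properties":{"motion":{"type":"array"},"grip_force":{"type":"number"}},"required":["motion"]}

```bash
mkdir -p pics; cat > h.py <<'E'
import numpy as np, cv2, pickle
from cell import *
def grab(n):
    s=state(); im,d=get_image(n); np.savez(f'/tmp/{n}.npz',im=im,d=d); cv2.imwrite(f'/tmp/{n}.png',im[:,:,::-1]); return s,im,d
E
python3 - <<'E'
from h import *
s=state();print(s)
for n in('top','side'):
    _,im,d=grab(n);m=camera_model(n);print(n,m)
a=cv2.imread('/tmp/top.png');cv2.imwrite('pics/top.png',a)
cv2.imwrite('pics/side.png',cv2.imread('/tmp/side.png'))
E
```

```text
{'time_s': 0.0, 'joints': array([-1.36998619,  0.46833318, -0.01160186,  1.60365828,  0.005959  ,
        1.07139981, -0.05629453]), 'qvel': array([-3.46456669e-04, -8.33408414e-04,  1.27642667e-03, -1.02486236e-03,
        7.21708324e-05, -1.51757934e-03,  2.03390217e-04]), 'joint_efforts': array([ 1.28684183e-03, -5.20570743e+01, -1.16674355e-02, -2.43740559e+01,
       -5.66492183e-02,  1.72272191e-02,  1.37782772e-04]), 'tool_pos': array([0.15683049, 0.63020975, 0.23265451]), 'eef_rot': array([-6.32473229e-05,  1.21642438e-01,  9.92573594e-01, -8.79742987e-04]), 'wrist_force': array([ 0.06226873, -0.45395971,  1.02205821]), 'ft_torque': array([ 0.01142031, -0.04145846, -0.05825722]), 'grip_force': 0.0, 'finger_gap': 1.0024724151324036}
top {'intrinsics': array([[541.94772816,   0.        , 266.46061769],
       [  0.        , 541.94772816, 201.04747145],
       [  0.        ,   0.        ,   1.        ]]), 'R': array([[-0.01376425, -0.99964381,  0.02286494],
       [-0.99760745,  0.01217966, -0.06805174],
       [ 0.06774901, -0.02374692, -0.99741975]]), 't': array([-0.00326814,  0.50088859,  1.41650944])}
side {'intrinsics': array([[488.44802732,   0.        , 278.8950824 ],
       [  0.        , 488.44802732, 209.18007325],
       [  0.        ,   0.        ,   1.        ]]), 'R': array([[-0.98935665, -0.14542627, -0.00496202],
       [-0.08728836,  0.62042897, -0.77938991],
       [ 0.11642235, -0.77066146, -0.62651955]]), 't': array([0.49397912, 0.13837701, 1.06710046])}
```

View pics/top.png

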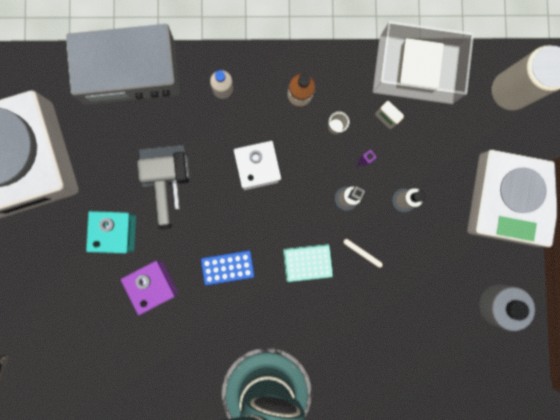

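View pics/side.png

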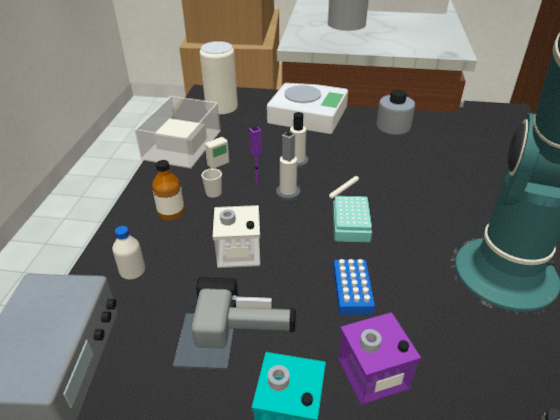

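The top view shows the scanner at (163,165), with its handle running down to (164,225) and the trigger at (176,195). The clear chamber is at (258,165), with its guide at (256,157) and stopper at (251,177).

- **Probe candidates:** square grey head (357,193), which fits the description; round black head (415,197); purple (368,157).
- **Chamber candidates:** clear/white (258,165), which fits; turquoise (110,232); purple (148,288).

Next I check these choices in close crops.

```bash
python3 - <<'E'
from h import *
a=cv2.imread('/tmp/top.png')
c=lambda x,y,w,h,s:cv2.resize(a[y:y+h,x:x+w],(w*s,h*s),interpolation=cv2.INTER_CUBIC)
L=c(130,140,65,95,6);M=c(230,137,55,55,7);P=c(328,177,55,40,7)
o=np.zeros((570,390+385,3),np.uint8);o[:,:390]=L;o[:280,390:775]=P;o[285:570,390:775]=M[:285]
cv2.imwrite('pics/c1.png',o)
E
```

```text
(no output)
```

View pics/c1.png

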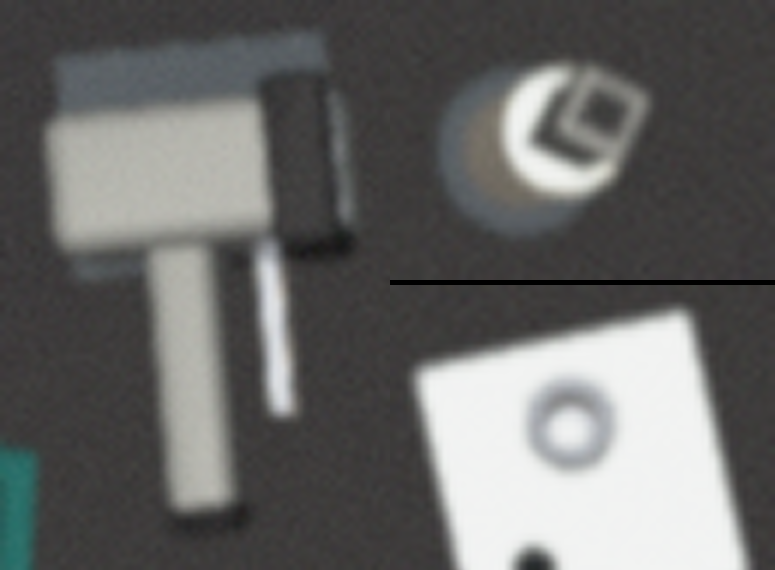

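The crop confirms the choices: the square-headed grey probe, top at about (358.6,192.7), yawed about 31° in the image; guide rim at about (255.3,156.6); and the handle axis running from (159.6,181.3) to (163.6,223.7). Now I convert these to positions.

```bash
cat >> h.py <<'E'
def ray(n,u,v,z,T=None):
    m=camera_model(n);K=m['intrinsics']
    if n=='wrist': R=T[:3,:3];c=T[:3,3]
    else: R=m['R'].T;c=-R@m['t']
    w=R@np.linalg.solve(K,[u,v,1.]);return c+w*(z-c[2])/w[2]
def crop2px(x,y,ox,oy,s): return (x+.5)/s-.5+ox,(y+.5)/s-.5+oy
def yaw(s):
    from scipy.spatial.transform import Rotation as Ro
    q=s['eef_rot'];return Ro.from_quat(np.r_[q[1:],q[0]])
E
python3 - <<'E'
from h import *
def t(nm,x,y,ox,oy,s,z):
    p=ray('top',*crop2px(x,y,ox,oy,s),z);print(nm,p.round(4));return p
h=[t('h',*p,130,140,6,.092) for p in [(150,250),(210,250),(172,510),(236,500)]]
d=h[0]+h[1]-h[2]-h[3];print('scan yaw',np.degrees(np.arctan2(d[1],d[0])))
[t('head',*p,130,140,6,.107) for p in [(48,120),(62,248)]]
[t('trig',*p,130,140,6,.087) for p in [(253,245),(280,245),(268,415),(297,412)]]
q=[t('sq',x-390,y,328,177,7,.18) for x,y in [(590,65),(649,100),(615,158),(556,122)]]
print('c',np.mean(q,0));e=q[1]-q[0]+q[2]-q[3];print(np.degrees(np.arctan2(e[1],e[0])))
t('guide',180,425-285,230,137,7,.115)
l=[t('lid',x-390,y-285,230,137,7,.095) for x,y in [(415,370),(687,312)]];e=l[0]-l[1];print(np.degrees(np.arctan2(e[1],e[0])))
t('standtop',560-390,128,328,177,7,.11)
print(yaw(state()).as_matrix().round(3))
print(camera_model('wrist'))
E
```

```text
h [0.5488 0.2712 0.092 ]
h [0.5485 0.2463 0.092 ]
h [0.4403 0.2621 0.092 ]
h [0.4441 0.2357 0.092 ]
scan yaw 5.300305096332807
head [0.6016 0.3104 0.107 ]
head [0.5484 0.3046 0.107 ]
trig [0.5509 0.2292 0.087 ]
trig [0.5508 0.2179 0.087 ]
trig [0.4795 0.2231 0.087 ]
trig [0.4806 0.211  0.087 ]
sq [ 0.523  -0.2178  0.18  ]
sq [ 0.511  -0.2375  0.18  ]
sq [ 0.4916 -0.2255  0.18  ]
sq [ 0.5039 -0.2059  0.18  ]
c [ 0.50737866 -0.22167923  0.18      ]
-121.9004574533376
guide [0.6049 0.0187 0.115 ]
lid [0.6284 0.074  0.095 ]
lid [ 0.6485 -0.024   0.095 ]
101.58491101904451
standtop [ 0.5073 -0.22    0.11  ]
[[-0.97   0.241 -0.   ]
 [ 0.241  0.97  -0.002]
 [-0.    -0.002 -1.   ]]
{'intrinsics': array([[298.96894694,   0.        , 277.26316163],
       [  0.        , 298.96894694, 209.45423515],
       [  0.        ,   0.        ,   1.        ]]), 'T_tool_cam': array([[-1.51571940e-04, -9.69763055e-01, -2.44048346e-01,
         6.83331654e-02],
       [ 9.99999402e-01, -4.11396925e-04,  1.01367493e-03,
        -2.13424166e-04],
       [-1.08342524e-03, -2.44048046e-01,  9.69762537e-01,
        -1.50766896e-01],
       [ 0.00000000e+00,  0.00000000e+00,  0.00000000e+00,
         1.00000000e+00]])}
```

```bash
cat >> h.py <<'E'
def go(p,ydir_deg):
    """rows' values to bring TCP to world p, tool down, tool y at angle (mod 180)"""
    s=state();R=yaw(s);from scipy.spatial.transform import Rotation as Ro
    best=None
    for k in(0,180):
        a=np.radians(ydir_deg+k);Y=np.array([np.cos(a),np.sin(a),0]);Z=np.array([0,0,-1.]);G=np.c_[np.cross(Y,Z),Y,Z]
        w=(R.inv()*Ro.from_matrix(G)).as_rotvec()
        if best is None or np.linalg.norm(w)<np.linalg.norm(best):best=w
    print('shift cm',(R.inv().apply(np.array(p)-s['tool_pos'])*100).round(2),'w',best.round(3),'pos',s['tool_pos'].round(4),'F',s['wrist_force'].round(1),'gap',s['finger_gap'])
def wT(s):
    T=np.eye(4);T[:3,:3]=yaw(s).as_matrix();T[:3,3]=s['tool_pos'];return T@camera_model('wrist')['T_tool_cam']
E
python3 -c "
from h import *
go([.505,.2488,.2],95.3)"
```

```text
shift cm [-43.   -28.61   3.32] w [-0.002 -0.    -0.336] pos [0.1568 0.6303 0.2328] F [0.3 1.  0.7] gap 1.0004047714220679
```

arm_command([
  {"x": -4,"y": -2.7,"z": 0.3,"wz": -0.05},
  {"x": -10,"y": -6.7,"z": 0.8,"wz": -0.12},
  {"x": -16,"y": -10.7,"z": 1.2,"wz": -0.2},
  {"x": -24,"y": -16,"z": 2,"wz": -0.28},
  {"x": -32,"y": -21,"z": 2.5,"wz": -0.336},
  {"x": -39,"y": -26,"z": 3,"wz": -0.336},
  {"x": -43,"y": -28.6,"z": 3.3,"wz": -0.336},
  {"x": -43,"y": -28.6,"z": 3.3,"wz": -0.336},
  {"x": -43,"y": -28.6,"z": 3.3,"wz": -0.336},
  {"x": -43,"y": -28.6,"z": 3.3,"wz": -0.336},
  {"x": -43,"y": -28.6,"z": 3.3,"wz": -0.336},
  {"x": -43,"y": -28.6,"z": 3.3,"wz": -0.336},
])

```text
invalid input at $.motion[0]: expected keys hand, x, y, z, wx, wy, wz
```

```bash
python3 - <<'E'
from h import *
go([.505,.2488,.2],95.3)
s,im,d=grab('wrist');np.save('/tmp/T.npy',wT(s));cv2.imwrite('pics/w1.png',cv2.resize(im[:,:,::-1],(784,588),interpolation=cv2.INTER_CUBIC))
E
```

```text
shift cm [-43.   -28.61   3.32] w [-0.002 -0.    -0.336] pos [0.1568 0.6303 0.2328] F [0.3 1.  0.7] gap 1.0004047714220679
```

View pics/w1.png

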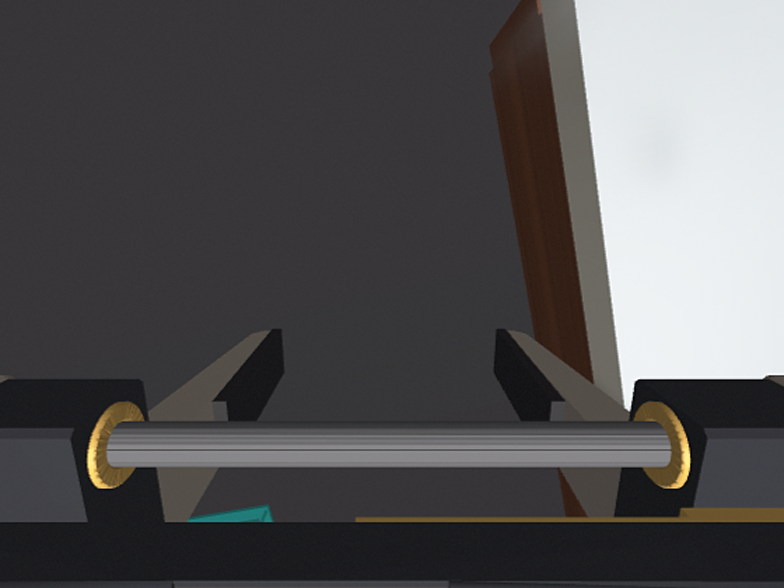

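Refused: each row needs every key. The wrist picture shows only the empty bench and the fingertips, at (250,330) and (500,330). I send it again in full.

arm_command([
  {"hand": 9.19,"x": -4,"y": -2.7,"z": 0.3,"wx": 0,"wy": 0,"wz": -0.05},
  {"hand": 9.19,"x": -8,"y": -5.4,"z": 0.6,"wx": 0,"wy": 0,"wz": -0.12},
  {"hand": 9.19,"x": -16,"y": -10.7,"z": 1.2,"wx": 0,"wy": 0,"wz": -0.2},
  {"hand": 9.19,"x": -24,"y": -16,"z": 2,"wx": 0,"wy": 0,"wz": -0.28},
  {"hand": 9.19,"x": -32,"y": -21,"z": 2.5,"wx": 0,"wy": 0,"wz": -0.336},
  {"hand": 9.19,"x": -39,"y": -26,"z": 3,"wx": 0,"wy": 0,"wz": -0.336},
  {"hand": 9.19,"x": -43,"y": -28.6,"z": 3.3,"wx": 0,"wy": 0,"wz": -0.336},
  {"hand": 9.19,"x": -43,"y": -28.6,"z": 3.3,"wx": 0,"wy": 0,"wz": -0.336},
  {"hand": 9.19,"x": -43,"y": -28.6,"z": 3.3,"wx": 0,"wy": 0,"wz": -0.336},
  {"hand": 9.19,"x": -43,"y": -28.6,"z": 3.3,"wx": 0,"wy": 0,"wz": -0.336},
  {"hand": 9.19,"x": -43,"y": -28.6,"z": 3.3,"wx": 0,"wy": 0,"wz": -0.336},
  {"hand": 9.19,"x": -43,"y": -28.6,"z": 3.3,"wx": 0,"wy": 0,"wz": -0.336},
  {"hand": 9.19,"x": -43,"y": -28.6,"z": 3.3,"wx": 0,"wy": 0,"wz": -0.336},
  {"hand": 9.19,"x": -43,"y": -28.6,"z": 3.3,"wx": 0,"wy": 0,"wz": -0.336},
])

```text
time_s: 1.55
tool_pos: [0.504, 0.2511, 0.2005]
eef_rot: [-0.0, -0.047, 0.999, 0.0]
wrist_force: [-0.2, 0.5, 0.1]
finger_gap: 1.001
grip_force: 0.0
```

```bash
python3 - <<'E'
from h import *
go([.505,.2488,.2],95.3)
s,im,d=grab('wrist');np.save('/tmp/T.npy',wT(s));cv2.imwrite('pics/w2.png',cv2.resize(im[:,:,::-1],(784,588),interpolation=cv2.INTER_CUBIC))
E
```

```text
shift cm [-0.08 -0.23  0.05] w [ 0.001 -0.001  0.002] pos [0.504  0.2511 0.2005] F [-0.2  0.5  0.1] gap 1.0012465697426063
```

View pics/w2.png

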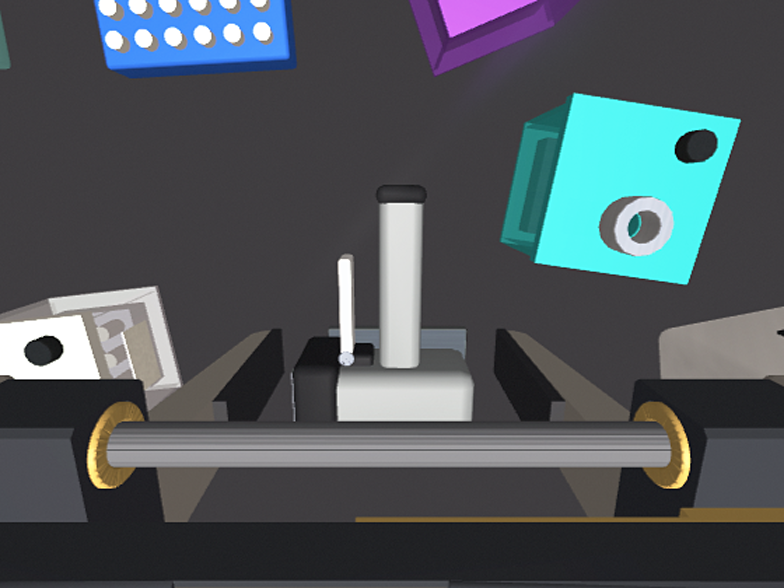

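Handle edges run from (380,204)–(421,204) at the end to (380,365)–(419,365) at the head. The trigger spans (338–354,258) at its end, and the hinge is near (346,357).

```bash
python3 - <<'E'
from h import *
T=np.load('/tmp/T.npy')
f=lambda x,y,z:ray('wrist',(x+.5)/1.4-.5,(y+.5)/1.4-.5,z,T)
for n,x,y,z in [('hEndL',380,204,.092),('hEndR',421,204,.092),('cap',402,186,.085),('hHdL',380,362,.092),('hHdR',420,362,.092),('trigEndL',338,258,.087),('trigEndR',354,258,.087),('hinge',346,357,.09),('head edge',400,372,.107)]: print(n,f(x,y,z).round(4))
E
```

```text
hEndL [0.4457 0.2406 0.092 ]
hEndR [0.4433 0.2653 0.092 ]
cap [0.4338 0.253  0.085 ]
hHdL [0.5483 0.2498 0.092 ]
hHdR [0.5458 0.2763 0.092 ]
trigEndL [0.4819 0.2169 0.087 ]
trigEndR [0.481 0.227 0.087]
hinge [0.5477 0.2269 0.09  ]
head edge [0.5474 0.2627 0.107 ]
```

arm_command([
  {"hand": 9.19,"x": 0.4,"y": 0,"z": 3,"wx": 0,"wy": 0,"wz": 0},
  {"hand": 9.19,"x": 0.4,"y": 0,"z": 6,"wx": 0,"wy": 0,"wz": 0},
  {"hand": 9.19,"x": 0.4,"y": 0,"z": 9,"wx": 0,"wy": 0,"wz": 0},
  {"hand": 9.19,"x": 0.4,"y": 0,"z": 11,"wx": 0,"wy": 0,"wz": 0},
  {"hand": 9.19,"x": 0.4,"y": 0,"z": 12.5,"wx": 0,"wy": 0,"wz": 0},
  {"hand": 9.19,"x": 0.4,"y": 0,"z": 12.5,"wx": 0,"wy": 0,"wz": 0},
  {"hand": 9.19,"x": 0.4,"y": 0,"z": 12.5,"wx": 0,"wy": 0,"wz": 0},
  {"hand": 9.19,"x": 0.4,"y": 0,"z": 12.5,"wx": 0,"wy": 0,"wz": 0},
])

```text
time_s: 2.4
tool_pos: [0.5019, 0.2497, 0.0768]
eef_rot: [0.001, -0.046, 0.999, 0.001]
wrist_force: [0.1, 0.1, 0.8]
finger_gap: 1.001
grip_force: 0.0
```

arm_command([
  {"hand": 7,"x": 0,"y": 0,"z": 0,"wx": 0,"wy": 0,"wz": 0},
  {"hand": 6,"x": 0,"y": 0,"z": 0,"wx": 0,"wy": 0,"wz": 0},
  {"hand": 5.5,"x": 0,"y": 0,"z": 0,"wx": 0,"wy": 0,"wz": 0},
  {"hand": 5,"x": 0,"y": 0,"z": 0,"wx": 0,"wy": 0,"wz": 0},
  {"hand": 4.5,"x": 0,"y": 0,"z": 0,"wx": 0,"wy": 0,"wz": 0},
  {"hand": 4.5,"x": 0,"y": 0,"z": 0,"wx": 0,"wy": 0,"wz": 0},
  {"hand": 4.5,"x": 0,"y": 0,"z": 0,"wx": 0,"wy": 0,"wz": 0},
  {"hand": 4.5,"x": 0,"y": 0,"z": 0,"wx": 0,"wy": 0,"wz": 0},
], grip_force=20)

```text
time_s: 3.2
tool_pos: [0.5011, 0.2498, 0.0756]
eef_rot: [0.0, -0.046, 0.999, 0.0]
wrist_force: [1.0, 2.3, -0.5]
finger_gap: 0.492
grip_force: 8.0
```

arm_command([
  {"hand": 4.2,"x": 0,"y": 0,"z": 0,"wx": 0,"wy": 0,"wz": 0},
  {"hand": 3.9,"x": 0,"y": 0,"z": 0,"wx": 0,"wy": 0,"wz": 0},
  {"hand": 3.6,"x": 0,"y": 0,"z": 0,"wx": 0,"wy": 0,"wz": 0},
  {"hand": 3.3,"x": 0,"y": 0,"z": 0,"wx": 0,"wy": 0,"wz": 0},
  {"hand": 3,"x": 0,"y": 0,"z": 0,"wx": 0,"wy": 0,"wz": 0},
  {"hand": 3,"x": 0,"y": 0,"z": 0,"wx": 0,"wy": 0,"wz": 0},
  {"hand": 3,"x": 0,"y": 0,"z": 0,"wx": 0,"wy": 0,"wz": 0},
  {"hand": 3,"x": 0,"y": 0,"z": 0,"wx": 0,"wy": 0,"wz": 0},
])

```text
time_s: 4.0
tool_pos: [0.5011, 0.2508, 0.0755]
eef_rot: [0.0, -0.047, 0.999, 0.001]
wrist_force: [0.7, 6.6, -3.9]
finger_gap: 0.467
grip_force: 19.2
```

```bash
python3 - <<'E'
from h import *
s,im,d=grab('wrist');print(s['finger_gap']*92,s['grip_force'],s['wrist_force'])
cv2.imwrite('pics/w3.png',cv2.resize(im[100:310,140:420,::-1],(784,588),interpolation=cv2.INTER_CUBIC))
E
```

```text
42.955437055636935 19.189952965825796 [ 0.73282989  6.56720728 -3.85977272]
```

View pics/w3.png

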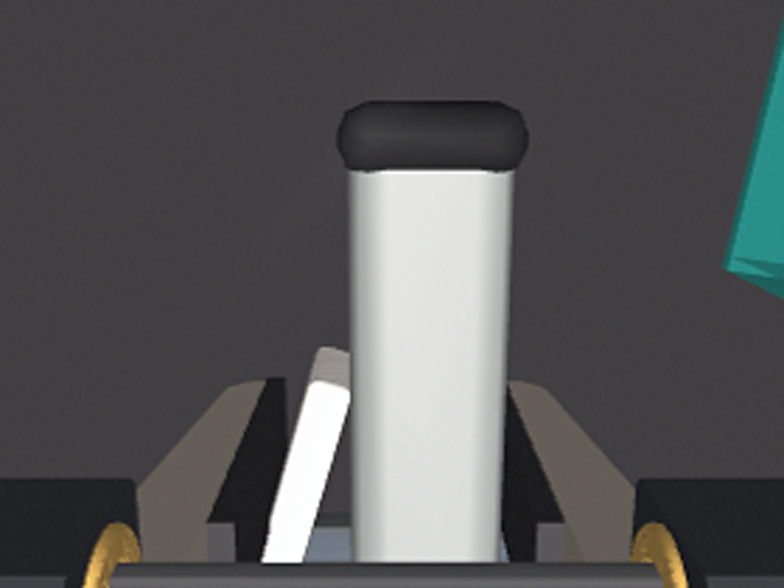

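The blade's end now meets the handle at about (348,390), and both pads are in contact with an opening of 43 mm. That is the expected 40 mm plus the blade's tilt over the pad width. A slightly firmer squeeze will confirm the stop; then I release and rise.

arm_command([
  {"hand": 3,"x": 0,"y": 0,"z": 0,"wx": 0,"wy": 0,"wz": 0},
  {"hand": 3,"x": 0,"y": 0,"z": 0,"wx": 0,"wy": 0,"wz": 0},
  {"hand": 3,"x": 0,"y": 0,"z": 0,"wx": 0,"wy": 0,"wz": 0},
  {"hand": 3,"x": 0,"y": 0,"z": 0,"wx": 0,"wy": 0,"wz": 0},
], grip_force=30)

```text
time_s: 4.45
tool_pos: [0.5011, 0.251, 0.0755]
eef_rot: [0.0, -0.047, 0.999, 0.001]
wrist_force: [0.8, 6.7, -3.6]
finger_gap: 0.463
grip_force: 28.8
```

arm_command([
  {"hand": 5,"x": 0,"y": 0,"z": 0,"wx": 0,"wy": 0,"wz": 0},
  {"hand": 7,"x": 0,"y": 0,"z": 0,"wx": 0,"wy": 0,"wz": 0},
  {"hand": 9.19,"x": 0,"y": 0,"z": 0,"wx": 0,"wy": 0,"wz": 0},
  {"hand": 9.19,"x": 0,"y": 0,"z": 0,"wx": 0,"wy": 0,"wz": 0},
  {"hand": 9.19,"x": 0,"y": 0,"z": 0,"wx": 0,"wy": 0,"wz": 0},
  {"hand": 9.19,"x": 0,"y": 0,"z": 0,"wx": 0,"wy": 0,"wz": 0},
  {"hand": 9.19,"x": 0,"y": 0,"z": 0,"wx": 0,"wy": 0,"wz": 0},
  {"hand": 9.19,"x": 0,"y": 0,"z": -4,"wx": 0,"wy": 0,"wz": 0},
  {"hand": 9.19,"x": 0,"y": 0,"z": -8,"wx": 0,"wy": 0,"wz": 0},
  {"hand": 9.19,"x": 0,"y": 0,"z": -12,"wx": 0,"wy": 0,"wz": 0},
  {"hand": 9.19,"x": 0,"y": 0,"z": -16,"wx": 0,"wy": 0,"wz": 0},
  {"hand": 9.19,"x": 0,"y": 0,"z": -20,"wx": 0,"wy": 0,"wz": 0},
  {"hand": 9.19,"x": 0,"y": 0,"z": -22.5,"wx": 0,"wy": 0,"wz": 0},
  {"hand": 9.19,"x": 0,"y": 0,"z": -22.5,"wx": 0,"wy": 0,"wz": 0},
  {"hand": 9.19,"x": 0,"y": 0,"z": -22.5,"wx": 0,"wy": 0,"wz": 0},
])

```text
time_s: 5.95
tool_pos: [0.501, 0.2491, 0.3006]
eef_rot: [0.0, -0.046, 0.999, 0.0]
wrist_force: [-1.0, -0.6, -0.0]
finger_gap: 1.001
grip_force: 0.0
```

```bash
python3 - <<'E'
from h import *
s,im,d=grab('wrist');T=wT(s)
# trigger: bright pixels left of the handle, end and outer face at z=.087
g=im.min(2)>190
n,l,st,c=cv2.connectedComponentsWithStats(g.astype(np.uint8))
for i in range(1,n):
    if st[i,4]>60: print(st[i],ray('wrist',st[i,0],st[i,1],.087,T).round(4))
p=[.5065,-.2207,.30]
for a in (58,-32): go(p,a)
print(s['joints'])
E
```

```text
[203  13  10  10  72] [0.3143 0.1517 0.087 ]
[171  15   9  10  72] [0.3194 0.1174 0.087 ]
[187  14  10  10  72] [0.3169 0.1346 0.087 ]
[139  17   9  10  70] [0.3245 0.083  0.087 ]
[155  16   9  10  72] [0.322  0.1002 0.087 ]
[123  18   9  10  70] [0.3271 0.0658 0.087 ]
[205  31   9  10  65] [0.3315 0.1544 0.087 ]
[174  33   9  10  66] [0.3366 0.1207 0.087 ]
[190  32   9  10  66] [0.334  0.1381 0.087 ]
[142  35   9  10  69] [0.3418 0.0859 0.087 ]
[158  34   9  10  69] [0.3392 0.1033 0.087 ]
[126  36   9  10  70] [0.3444 0.0684 0.087 ]
[207  49   9  10  66] [0.3492 0.1572 0.087 ]
[176  51   9  10  65] [0.3544 0.1231 0.087 ]
[191  50   9  10  67] [0.3518 0.1396 0.087 ]
[144  53   9   9  66] [0.3597 0.0878 0.087 ]
[160  52   9  10  67] [0.357  0.1054 0.087 ]
[129  54   9   9  65] [0.3622 0.0712 0.087 ]
[279 145  14  50 484] [0.4453 0.2463 0.087 ]
[253 174   7  50 290] [0.4827 0.2179 0.087 ]
[  40  204   95   76 4229] [ 0.5446 -0.0444  0.087 ]
[ 481  227   79   44 2827] [0.5235 0.5127 0.087 ]
[253 242  65  20 263] [0.5704 0.2243 0.087 ]
[154 369  24   4  66] [0.7786 0.0953 0.087 ]
shift cm [ 3.730e+00 -4.681e+01 -1.000e-02] w [-0.001 -0.001  0.651] pos [0.5005 0.2488 0.2995] F [ 0.1 -0.4 -0.9] gap 1.0032082904336994
shift cm [ 3.730e+00 -4.681e+01 -1.000e-02] w [ 0.    -0.002 -0.92 ] pos [0.5005 0.2488 0.2995] F [ 0.1 -0.4 -0.9] gap 1.0032082904336994
[-0.61410848  0.24852862  0.11170475  1.75934498 -0.03043087  1.13485577
  1.17012544]
```

The stop was firm: 42.6 mm at 29 N. The trigger is back at y ≈ 0.218, its rest position. Next is the square-headed probe.

arm_command([
  {"hand": 9.19,"x": 0.3,"y": -4,"z": 0,"wx": 0,"wy": 0,"wz": 0.06},
  {"hand": 9.19,"x": 0.7,"y": -9,"z": 0,"wx": 0,"wy": 0,"wz": 0.13},
  {"hand": 9.19,"x": 1.1,"y": -14,"z": 0,"wx": 0,"wy": 0,"wz": 0.2},
  {"hand": 9.19,"x": 1.5,"y": -19,"z": 0,"wx": 0,"wy": 0,"wz": 0.27},
  {"hand": 9.19,"x": 1.9,"y": -24,"z": 0,"wx": 0,"wy": 0,"wz": 0.34},
  {"hand": 9.19,"x": 2.3,"y": -29,"z": 0,"wx": 0,"wy": 0,"wz": 0.41},
  {"hand": 9.19,"x": 2.7,"y": -34,"z": 0,"wx": 0,"wy": 0,"wz": 0.48},
  {"hand": 9.19,"x": 3.1,"y": -39,"z": 0,"wx": 0,"wy": 0,"wz": 0.55},
  {"hand": 9.19,"x": 3.5,"y": -44,"z": 0,"wx": 0,"wy": 0,"wz": 0.6},
  {"hand": 9.19,"x": 3.7,"y": -46.8,"z": 0,"wx": 0,"wy": 0,"wz": 0.65},
  {"hand": 9.19,"x": 3.7,"y": -46.8,"z": 0,"wx": 0,"wy": 0,"wz": 0.65},
  {"hand": 9.19,"x": 3.7,"y": -46.8,"z": 0,"wx": 0,"wy": 0,"wz": 0.65},
  {"hand": 9.19,"x": 3.7,"y": -46.8,"z": 0,"wx": 0,"wy": 0,"wz": 0.65},
  {"hand": 9.19,"x": 3.7,"y": -46.8,"z": 0,"wx": 0,"wy": 0,"wz": 0.65},
  {"hand": 9.19,"x": 3.7,"y": -46.8,"z": 0,"wx": 0,"wy": 0,"wz": 0.65},
])

```text
time_s: 7.5
tool_pos: [0.5077, -0.2191, 0.3005]
eef_rot: [-0.0, 0.274, 0.962, 0.0]
wrist_force: [-0.3, -0.3, 0.0]
finger_gap: 1.002
grip_force: 0.0
```

```bash
python3 - <<'E'
from h import *
go([.5065,-.2207,.3],58)
s,im,d=grab('wrist');np.save('/tmp/T.npy',wT(s));
a=cv2.resize(im[150:360,100:380,::-1],(784,588),interpolation=cv2.INTER_CUBIC)
cv2.imwrite('pics/w4.png',a)
# purple head, two views at several heights
z=np.load('/tmp/side.npz')['im'];t=np.load('/tmp/top.npz')['im']
for n,b,(x0,y0,x1,y1) in(('top',t,(350,140,385,175)),('side',z,(240,110,275,195))):
    h=cv2.cvtColor(b,cv2.COLOR_RGB2HSV);m=(h[...,0]>125)&(h[...,0]<160)&(h[...,1]>90)
    w=np.zeros_like(m);w[y0:y1,x0:x1]=1;v,u=np.nonzero(m&w);print(n,u.min(),u.max(),v.min(),v.max(),u.mean(),v.mean())
for zz in(0.07,.1,.14,.18,.22): print(zz,ray('top',368,157,zz).round(3),ray('side',255,129,zz).round(3))
E
```

```text
shift cm [ 0.01 -0.2   0.05] w [ 0.    -0.     0.003] pos [ 0.5077 -0.2191  0.3005] F [-0.3 -0.3  0. ] gap 1.0017239850433748
top 356 376 150 166 366.55345911949684 158.11949685534591
side 249 261 126 184 255.52619047619046 147.6809523809524
0.07 [ 0.608 -0.271  0.07 ] [ 0.631 -0.423  0.07 ]
0.1 [ 0.603 -0.265  0.1  ] [ 0.621 -0.371  0.1  ]
0.14 [ 0.597 -0.256  0.14 ] [ 0.606 -0.301  0.14 ]
0.18 [ 0.591 -0.248  0.18 ] [ 0.592 -0.232  0.18 ]
0.22 [ 0.585 -0.239  0.22 ] [ 0.577 -0.162  0.22 ]
```

View pics/w4.png

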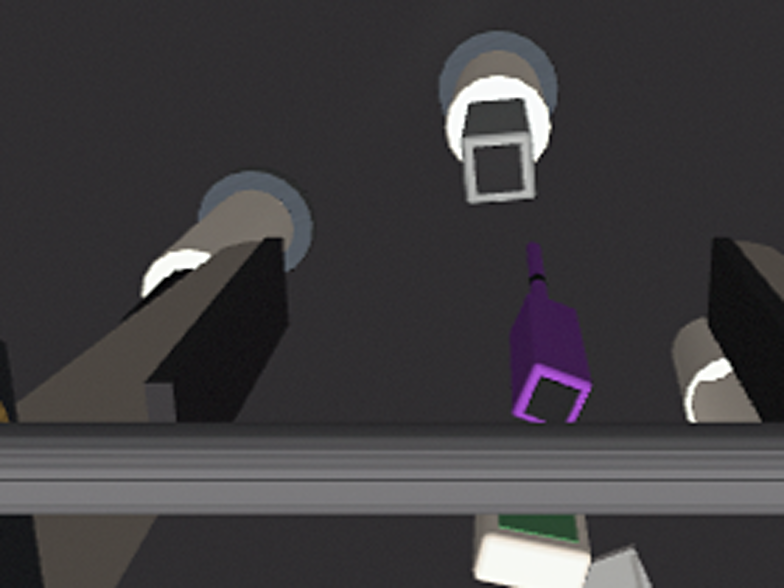

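The square head's top corners are near (464,140), (532,135), (536,200) and (468,204). Purple stands 86 mm off along tool −x, clear of the fingers; the round black probe is off to the left, clear as well.

```bash
python3 - <<'E'
from h import *
T=np.load('/tmp/T.npy')
q=np.array([ray('wrist',*crop2px(x,y,100,150,2.8),.18,T) for x,y in[(464,140),(532,135),(536,200),(468,204)]])
print(q.round(4),q.mean(0));e=q[1]-q[0]+q[2]-q[3];a=np.degrees(np.arctan2(e[1],e[0]));print(a,np.linalg.norm(e)/2)
c=q.mean(0);go([c[0],c[1],.15],a);go([.5074,-.2217,.15],a)
E
```

```text
[[ 0.4938 -0.2233  0.18  ]
 [ 0.5043 -0.2033  0.18  ]
 [ 0.5241 -0.2138  0.18  ]
 [ 0.5132 -0.234   0.18  ]] [ 0.50886802 -0.21861824  0.18      ]
62.040061700210536 0.022788572841432587
shift cm [-0.07  0.12 15.06] w [ 0.    -0.    -0.068] pos [ 0.5076 -0.2193  0.3006] F [ 0.1 -0.  -0.5] gap 1.0008296164191366
shift cm [-0.11 -0.22 15.06] w [ 0.    -0.    -0.068] pos [ 0.5076 -0.2193  0.3006] F [ 0.1 -0.  -0.5] gap 1.0008296164191366
```

arm_command([
  {"hand": 9.19,"x": -0.1,"y": 0,"z": 4,"wx": 0,"wy": 0,"wz": -0.06},
  {"hand": 9.19,"x": -0.1,"y": 0,"z": 8,"wx": 0,"wy": 0,"wz": -0.06},
  {"hand": 9.19,"x": -0.1,"y": 0,"z": 11,"wx": 0,"wy": 0,"wz": -0.06},
  {"hand": 9.19,"x": -0.1,"y": 0,"z": 13.5,"wx": 0,"wy": 0,"wz": -0.06},
  {"hand": 9.19,"x": -0.1,"y": 0,"z": 15.2,"wx": 0,"wy": 0,"wz": -0.06},
  {"hand": 9.19,"x": -0.1,"y": 0,"z": 15.2,"wx": 0,"wy": 0,"wz": -0.06},
  {"hand": 9.19,"x": -0.1,"y": 0,"z": 15.2,"wx": 0,"wy": 0,"wz": -0.06},
  {"hand": 6,"x": -0.1,"y": 0,"z": 15.2,"wx": 0,"wy": 0,"wz": -0.06},
  {"hand": 4,"x": -0.1,"y": 0,"z": 15.2,"wx": 0,"wy": 0,"wz": -0.06},
  {"hand": 3,"x": -0.1,"y": 0,"z": 15.2,"wx": 0,"wy": 0,"wz": -0.06},
  {"hand": 2.6,"x": -0.1,"y": 0,"z": 15.2,"wx": 0,"wy": 0,"wz": -0.06},
  {"hand": 2.3,"x": -0.1,"y": 0,"z": 15.2,"wx": 0,"wy": 0,"wz": -0.06},
  {"hand": 2,"x": -0.1,"y": 0,"z": 15.2,"wx": 0,"wy": 0,"wz": -0.06},
  {"hand": 1.5,"x": -0.1,"y": 0,"z": 15.2,"wx": 0,"wy": 0,"wz": -0.06},
  {"hand": 1,"x": -0.1,"y": 0,"z": 15.2,"wx": 0,"wy": 0,"wz": -0.06},
  {"hand": 1,"x": -0.1,"y": 0,"z": 15.2,"wx": 0,"wy": 0,"wz": -0.06},
  {"hand": 1,"x": -0.1,"y": 0,"z": 15.2,"wx": 0,"wy": 0,"wz": -0.06},
  {"hand": 1,"x": -0.1,"y": 0,"z": 15.2,"wx": 0,"wy": 0,"wz": -0.06},
  {"hand": 1,"x": -0.1,"y": 0,"z": 15.2,"wx": 0,"wy": 0,"wz": -0.06},
], grip_force=30)

```text
time_s: 9.45
tool_pos: [0.5082, -0.2209, 0.1485]
eef_rot: [-0.0, 0.246, 0.969, -0.0]
wrist_force: [0.0, -0.6, -1.9]
finger_gap: 0.259
grip_force: 30.0
```

arm_command([
  {"hand": 1,"x": 0,"y": 0,"z": -1,"wx": 0,"wy": 0,"wz": 0},
  {"hand": 1,"x": 0,"y": 0,"z": -2.5,"wx": 0,"wy": 0,"wz": 0},
  {"hand": 1,"x": 0,"y": 0,"z": -4,"wx": 0,"wy": 0,"wz": 0},
  {"hand": 1,"x": 0,"y": 0,"z": -6,"wx": 0,"wy": 0,"wz": 0},
  {"hand": 1,"x": 0,"y": 0,"z": -8,"wx": 0,"wy": 0,"wz": 0},
  {"hand": 1,"x": 0,"y": 0,"z": -10,"wx": 0,"wy": 0,"wz": 0},
  {"hand": 1,"x": 0,"y": 0,"z": -12,"wx": 0,"wy": 0,"wz": 0},
  {"hand": 1,"x": 0,"y": 0,"z": -14,"wx": 0,"wy": 0,"wz": 0},
  {"hand": 1,"x": 0,"y": 0,"z": -16,"wx": 0,"wy": 0,"wz": 0},
  {"hand": 1,"x": 0,"y": 0,"z": -18,"wx": 0,"wy": 0,"wz": 0},
  {"hand": 1,"x": 0,"y": 0,"z": -18,"wx": 0,"wy": 0,"wz": 0},
  {"hand": 1,"x": 0,"y": 0,"z": -18,"wx": 0,"wy": 0,"wz": 0},
  {"hand": 1,"x": 0,"y": 0,"z": -18,"wx": 0,"wy": 0,"wz": 0},
])

```text
time_s: 10.75
tool_pos: [0.5077, -0.2206, 0.3278]
eef_rot: [-0.001, 0.246, 0.969, 0.0]
wrist_force: [-0.4, 0.2, -1.3]
finger_gap: 0.262
grip_force: 30.0
```

```bash
python3 - <<'E'
from h import *
# first to a standoff short of the guide, 40 mm off on the robot side, with the same yaw
s=state();Y=yaw(s).as_matrix()[:,1];a=np.degrees(np.arctan2(Y[1],Y[0]));print(a,s['joints'].round(2))
go([.605,.019,.32],a)
E
```

```text
61.47304189739849 [-0.07  0.22  0.5   1.76 -0.11  1.19  1.54]
shift cm [ 2.89 25.7   0.78] w [-0.    -0.001 -0.   ] pos [ 0.5077 -0.2206  0.3278] F [-0.4  0.2 -1.3] gap 0.26162206863337384
```

arm_command([
  {"hand": 1,"x": 0.3,"y": 2,"z": 0,"wx": 0,"wy": 0,"wz": 0},
  {"hand": 1,"x": 0.6,"y": 5,"z": 0,"wx": 0,"wy": 0,"wz": 0},
  {"hand": 1,"x": 0.9,"y": 8,"z": 0,"wx": 0,"wy": 0,"wz": 0},
  {"hand": 1,"x": 1.3,"y": 11,"z": 0,"wx": 0,"wy": 0,"wz": 0},
  {"hand": 1,"x": 1.6,"y": 14,"z": 0.2,"wx": 0,"wy": 0,"wz": 0},
  {"hand": 1,"x": 1.9,"y": 17,"z": 0.4,"wx": 0,"wy": 0,"wz": 0},
  {"hand": 1,"x": 2.3,"y": 20,"z": 0.6,"wx": 0,"wy": 0,"wz": 0},
  {"hand": 1,"x": 2.6,"y": 23,"z": 0.8,"wx": 0,"wy": 0,"wz": 0},
  {"hand": 1,"x": 2.8,"y": 25,"z": 0.8,"wx": 0,"wy": 0,"wz": 0},
  {"hand": 1,"x": 2.9,"y": 25.7,"z": 0.8,"wx": 0,"wy": 0,"wz": 0},
  {"hand": 1,"x": 2.9,"y": 25.7,"z": 0.8,"wx": 0,"wy": 0,"wz": 0},
  {"hand": 1,"x": 2.9,"y": 25.7,"z": 0.8,"wx": 0,"wy": 0,"wz": 0},
  {"hand": 1,"x": 2.9,"y": 25.7,"z": 0.8,"wx": 0,"wy": 0,"wz": 0},
  {"hand": 1,"x": 2.9,"y": 25.7,"z": 0.8,"wx": 0,"wy": 0,"wz": 0},
  {"hand": 1,"x": 2.9,"y": 25.7,"z": 0.8,"wx": 0,"wy": 0,"wz": 0},
])

```text
time_s: 12.25
tool_pos: [0.6054, 0.0179, 0.3208]
eef_rot: [0.0, 0.247, 0.969, 0.0]
wrist_force: [1.4, 0.2, -0.4]
finger_gap: 0.263
grip_force: 30.0
```

```bash
python3 - <<'E'
from h import *
go([.605,.019,.32],61.5)
s,im,d=grab('wrist');np.save('/tmp/T.npy',wT(s))
_,b,_=grab('side')
a=cv2.resize(im[130:330,140:420,::-1],(784,560),interpolation=cv2.INTER_CUBIC)
c=cv2.resize(b[90:270,190:290,::-1],(300,540),interpolation=cv2.INTER_CUBIC)
cv2.imwrite('/tmp/a.png',a)
o=np.zeros((560,800,3),np.uint8);o[:350,:490]=cv2.resize(im[130:330,140:420,::-1],(490,350),interpolation=cv2.INTER_CUBIC);o[:540,495:795]=c
cv2.imwrite('pics/w5.png',o)
E
```

```text
shift cm [0.09 0.08 0.08] w [ 0.     0.    -0.002] pos [0.6054 0.0179 0.3208] F [ 1.4  0.2 -0.4] gap 0.2627449687622101
```

View pics/w5.png

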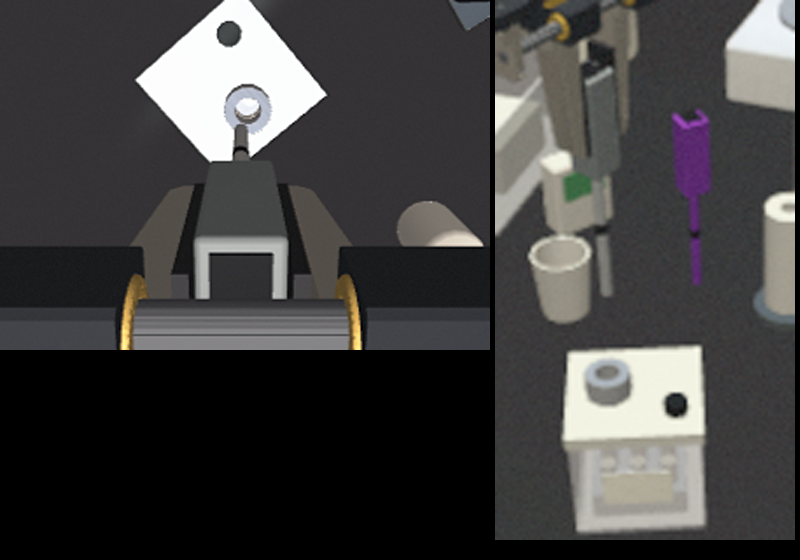

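The wrist crop shows the rim centred near (247,106) and the tip near (241,127); the side crop shows the tip at (605,294) and the rim at (608,375). The probe hangs upright. I fit both from depth so the offset is measured within the same camera.

```bash
cat >> h.py <<'E'
def cloud(n,d,T=None):
    m=camera_model(n);v,u=np.nonzero((d>0)&(d<3));z=d[v,u]
    P=(np.linalg.inv(m['intrinsics'])@np.c_[u,v,np.ones(len(u))].T*z).T
    return (P@T[:3,:3].T+T[:3,3] if T is not None else (P-m['t'])@m['R']),u,v
def circ(P):
    A=np.c_[2*P[:,:2],np.ones(len(P))];b=(P[:,:2]**2).sum(1);x=np.linalg.lstsq(A,b,rcond=None)[0];return x[:2],np.sqrt(x[2]+x[:2]@x[:2])
def measure(names=('wrist','side')):
    for n in names:
        s,im,d=grab(n);T=wT(s) if n=='wrist' else None;P,u,v=cloud(n,d,T);t=s['tool_pos']
        near=np.hypot(P[:,0]-.605,P[:,1]-.019)<.03
        r=P[near&(abs(P[:,2]-.115)<.004)]
        if len(r)>10: print(n,'rim n',len(r),'mid',((r.min(0)+r.max(0))/2).round(4),'size',np.ptp(r,axis=0).round(4),'mean',r.mean(0).round(4),'circ',circ(r))
        rod=(np.hypot(P[:,0]-t[0],P[:,1]-t[1])<.02)&(P[:,2]<t[2]-.045)&(P[:,2]>.12)
        q=P[rod];
        for lo in np.arange(.12,t[2]-.045,.015):
            k=q[(q[:,2]>=lo)&(q[:,2]<lo+.015)]
            if len(k)>3: print('  rod',round(lo,3),len(k),k.mean(0).round(4))
        if len(q): print('  tip z',q[:,2].min().round(4),'u',u[rod].min(),u[rod].max(),'v',v[rod].min(),v[rod].max(),'tcp',t.round(4))
E
python3 -c "
from h import *
measure()"
```

```text
wrist rim n 387 mid [0.6085 0.0223 0.1141] size [0.0328 0.033  0.0059] mean [0.6075 0.023  0.1144] circ (array([0.60821975, 0.02231304]), np.float64(0.01318716500531739))
  rod 0.18 20 [0.6019 0.0208 0.1896]
  rod 0.195 30 [0.6017 0.0206 0.2026]
  rod 0.21 38 [0.6019 0.0204 0.2182]
  rod 0.225 40 [0.6017 0.0206 0.2332]
  rod 0.24 49 [0.6017 0.0206 0.2466]
  rod 0.255 4 [0.6011 0.0209 0.2557]
  tip z 0.1849 u 273 282 v 201 221 tcp [0.6054 0.0183 0.3208]
side rim n 111 mid [0.6085 0.0242 0.1144] size [0.0334 0.0337 0.0065] mean [0.6085 0.0254 0.1142] circ (array([0.60834389, 0.02486559]), np.float64(0.013663423934546504))
  rod 0.18 19 [0.6033 0.0234 0.1893]
  rod 0.195 23 [0.6042 0.023  0.203 ]
  rod 0.21 23 [0.6035 0.0226 0.2174]
  rod 0.225 24 [0.6042 0.0233 0.2323]
  rod 0.24 26 [0.6036 0.0228 0.2471]
  rod 0.255 25 [0.604  0.0227 0.2618]
  rod 0.27 12 [0.6032 0.0232 0.2728]
  tip z 0.1835 u 222 228 v 150 188 tcp [0.6054 0.0185 0.3207]
```

arm_command([
  {"hand": 1,"x": -0.1,"y": 0.3,"z": 0,"wx": 0,"wy": 0,"wz": 0},
  {"hand": 1,"x": -0.16,"y": 0.5,"z": 1,"wx": 0,"wy": 0,"wz": 0},
  {"hand": 1,"x": -0.16,"y": 0.5,"z": 2,"wx": 0,"wy": 0,"wz": 0},
  {"hand": 1,"x": -0.16,"y": 0.5,"z": 3,"wx": 0,"wy": 0,"wz": 0},
  {"hand": 1,"x": -0.16,"y": 0.5,"z": 4,"wx": 0,"wy": 0,"wz": 0},
  {"hand": 1,"x": -0.16,"y": 0.5,"z": 4.7,"wx": 0,"wy": 0,"wz": 0},
  {"hand": 1,"x": -0.16,"y": 0.5,"z": 4.7,"wx": 0,"wy": 0,"wz": 0},
  {"hand": 1,"x": -0.16,"y": 0.5,"z": 4.7,"wx": 0,"wy": 0,"wz": 0},
  {"hand": 1,"x": -0.16,"y": 0.5,"z": 4.7,"wx": 0,"wy": 0,"wz": 0},
  {"hand": 1,"x": -0.16,"y": 0.5,"z": 4.7,"wx": 0,"wy": 0,"wz": 0},
  {"hand": 1,"x": -0.16,"y": 0.5,"z": 4.7,"wx": 0,"wy": 0,"wz": 0},
])

```text
time_s: 13.55
tool_pos: [0.6095, 0.0224, 0.274]
eef_rot: [0.0, 0.246, 0.969, 0.0]
wrist_force: [0.7, 0.6, -1.2]
finger_gap: 0.261
grip_force: 30.0
```

```bash
cat >> h.py <<'E'
def fine(cx=.6085,cy=.0232):
    """rim centre, rod axis (front surface + pi/4 r away from camera), band and rim heights, per camera"""
    for n in('wrist','side'):
        s,im,d=grab(n);T=wT(s) if n=='wrist' else None;P,u,v=cloud(n,d,T);t=s['tool_pos']
        m=camera_model(n);c=T[:3,3] if T is not None else -m['R'].T@m['t']
        hr=np.hypot(P[:,0]-cx,P[:,1]-cy)
        r=P[(hr<.03)&(abs(P[:,2]-.115)<.005)&(hr>.007)]
        rod=(np.hypot(P[:,0]-t[0],P[:,1]-t[1])<.009)&(P[:,2]<t[2]-.045)&(P[:,2]>.119)
        q=P[rod];g=im[v[rod],u[rod]].mean(1)
        f=np.polyfit(q[:,2],q[:,:2],1);dirn=q.mean(0)[:2]-c[:2];dirn/=np.linalg.norm(dirn)
        ax=q.mean(0)[:2]+.00314*dirn;mid=(r.min(0)+r.max(0))[:2]/2
        ann=P[(hr<.016)&(hr>.010)&(abs(P[:,2]-.115)<.005)]
        z=np.sort(q[:,2]);o=q[g<np.median(g)*.6]
        print(n,'rim',mid.round(4),'ext',np.ptp(r,axis=0)[:2].round(4),'rimz',np.median(ann[:,2]).round(4),'| axis',ax.round(4),'slope',f[0].round(3),'tipz',z[0].round(4),'dark z',(o[:,2].min().round(4),o[:,2].max().round(4),len(o)) if len(o) else None,'off',(mid-ax).round(4),'tcp',t.round(4))
E
python3 -c "
from h import *
fine()"
```

```text
wrist rim [0.6085 0.0222] ext [0.0327 0.0329] rimz 0.1145 | axis [0.6086 0.0232] slope [-0.005 -0.001] tipz 0.1372 dark z (np.float64(0.1849), np.float64(0.1949), 23) off [-0.0001 -0.0009] tcp [0.6095 0.0224 0.274 ]
side rim [0.6086 0.0247] ext [0.0329 0.0338] rimz 0.1143 | axis [0.6088 0.0238] slope [-0.     0.003] tipz 0.1354 dark z (np.float64(0.1864), np.float64(0.1939), 11) off [-0.0002  0.0009] tcp [0.6094 0.0224 0.2739]
```

Centred to within about 1 mm and upright; the band has about 75.5 mm left to go down. Lowering slowly.

arm_command([
  {"hand": 1,"x": 0,"y": 0,"z": 0.4,"wx": 0,"wy": 0,"wz": 0},
  {"hand": 1,"x": 0,"y": 0,"z": 0.9,"wx": 0,"wy": 0,"wz": 0},
  {"hand": 1,"x": 0,"y": 0,"z": 1.4,"wx": 0,"wy": 0,"wz": 0},
  {"hand": 1,"x": 0,"y": 0,"z": 1.9,"wx": 0,"wy": 0,"wz": 0},
  {"hand": 1,"x": 0,"y": 0,"z": 2.4,"wx": 0,"wy": 0,"wz": 0},
  {"hand": 1,"x": 0,"y": 0,"z": 2.9,"wx": 0,"wy": 0,"wz": 0},
  {"hand": 1,"x": 0,"y": 0,"z": 3.4,"wx": 0,"wy": 0,"wz": 0},
  {"hand": 1,"x": 0,"y": 0,"z": 3.9,"wx": 0,"wy": 0,"wz": 0},
  {"hand": 1,"x": 0,"y": 0,"z": 4,"wx": 0,"wy": 0,"wz": 0},
  {"hand": 1,"x": 0,"y": 0,"z": 4,"wx": 0,"wy": 0,"wz": 0},
  {"hand": 1,"x": 0,"y": 0,"z": 4,"wx": 0,"wy": 0,"wz": 0},
])

```text
time_s: 14.75
tool_pos: [0.6095, 0.0224, 0.2338]
eef_rot: [0.0, 0.246, 0.969, 0.0]
wrist_force: [-0.0, -0.3, -0.6]
finger_gap: 0.261
grip_force: 30.0
```

```bash
python3 -c "
from h import *
fine();print(state()['wrist_force'])"
```

```text
wrist rim [0.608  0.0219] ext [0.032  0.0336] rimz 0.1145 | axis [0.6085 0.0231] slope [-0.008  0.001] tipz 0.1191 dark z (np.float64(0.1446), np.float64(0.1533), 22) off [-0.0005 -0.0013] tcp [0.6095 0.0224 0.2338]
side rim [0.6088 0.0248] ext [0.0329 0.0335] rimz 0.1147 | axis [0.6087 0.0238] slope [-0.003 -0.01 ] tipz 0.1209 dark z (np.float64(0.1469), np.float64(0.1549), 10) off [0.0001 0.001 ] tcp [0.6095 0.0223 0.2339]
[-0.90315151  0.45327664 -0.61975382]
```

arm_command([
  {"hand": 1,"x": 0,"y": 0,"z": 0.5,"wx": 0,"wy": 0,"wz": 0},
  {"hand": 1,"x": 0,"y": 0,"z": 1,"wx": 0,"wy": 0,"wz": 0},
  {"hand": 1,"x": 0,"y": 0,"z": 1.5,"wx": 0,"wy": 0,"wz": 0},
  {"hand": 1,"x": 0,"y": 0,"z": 2,"wx": 0,"wy": 0,"wz": 0},
  {"hand": 1,"x": 0,"y": 0,"z": 2.5,"wx": 0,"wy": 0,"wz": 0},
  {"hand": 1,"x": 0,"y": 0,"z": 3,"wx": 0,"wy": 0,"wz": 0},
  {"hand": 1,"x": 0,"y": 0,"z": 3.3,"wx": 0,"wy": 0,"wz": 0},
  {"hand": 1,"x": 0,"y": 0,"z": 3.54,"wx": 0,"wy": 0,"wz": 0},
  {"hand": 1,"x": 0,"y": 0,"z": 3.54,"wx": 0,"wy": 0,"wz": 0},
  {"hand": 1,"x": 0,"y": 0,"z": 3.54,"wx": 0,"wy": 0,"wz": 0},
  {"hand": 1,"x": 0,"y": 0,"z": 3.54,"wx": 0,"wy": 0,"wz": 0},
  {"hand": 1,"x": 0,"y": 0,"z": 3.54,"wx": 0,"wy": 0,"wz": 0},
  {"hand": 1,"x": 0,"y": 0,"z": 3.54,"wx": 0,"wy": 0,"wz": 0},
])

```text
time_s: 16.15
tool_pos: [0.6094, 0.0224, 0.1984]
eef_rot: [0.0, 0.246, 0.969, 0.0]
wrist_force: [-0.7, -0.2, -0.8]
finger_gap: 0.252
grip_force: 30.0
```

```bash
python3 - <<'E'
from h import *
fine();_,t,_=grab('top')
w=cv2.imread('/tmp/wrist.png');b=cv2.imread('/tmp/side.png')
o=np.zeros((480,800,3),np.uint8)
o[:,:395]=cv2.resize(w[160:256,240:319],(395,480),interpolation=cv2.INTER_CUBIC)
o[:,400:]=cv2.resize(b[156:252,190:270],(400,480),interpolation=cv2.INTER_CUBIC)
cv2.imwrite('pics/w6.png',o)
E
```

```text
wrist rim [0.6051 0.0221] ext [0.0264 0.0332] rimz 0.1145 | axis [0.6083 0.0233] slope [-0.062  0.005] tipz 0.1191 dark z None off [-0.0032 -0.0012] tcp [0.6094 0.0224 0.1984]
side rim [0.6084 0.0228] ext [0.0327 0.0355] rimz 0.1144 | axis [0.6086 0.024 ] slope [ 0.011 -0.016] tipz 0.1192 dark z None off [-0.0002 -0.0011] tcp [0.6093 0.0224 0.1983]
```

View pics/w6.png

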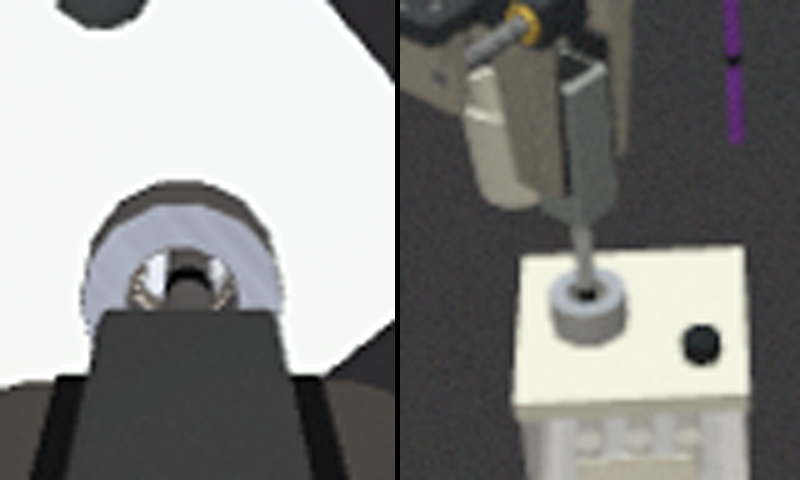

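The wrist crop shows the band at the rim. The rod's middle is at column 188 and the hole's at 183, so it sits about 0.8 mm off along tool +y. I trim 0.5 mm, let it settle and hand in.

arm_command([
  {"hand": 1,"x": 0,"y": -0.03,"z": 0,"wx": 0,"wy": 0,"wz": 0},
  {"hand": 1,"x": 0,"y": -0.05,"z": 0,"wx": 0,"wy": 0,"wz": 0},
  {"hand": 1,"x": 0,"y": -0.05,"z": 0,"wx": 0,"wy": 0,"wz": 0},
  {"hand": 1,"x": 0,"y": -0.05,"z": 0,"wx": 0,"wy": 0,"wz": 0},
  {"hand": 1,"x": 0,"y": -0.05,"z": 0,"wx": 0,"wy": 0,"wz": 0},
  {"hand": 1,"x": 0,"y": -0.05,"z": 0,"wx": 0,"wy": 0,"wz": 0},
  {"hand": 1,"x": 0,"y": -0.05,"z": 0,"wx": 0,"wy": 0,"wz": 0},
  {"hand": 1,"x": 0,"y": -0.05,"z": 0,"wx": 0,"wy": 0,"wz": 0},
])

```text
time_s: 17.1
tool_pos: [0.6091, 0.0219, 0.1982]
eef_rot: [0.0, 0.246, 0.969, 0.0]
wrist_force: [0.2, 0.3, -0.6]
finger_gap: 0.259
grip_force: 30.0
```

```bash
python3 -c "
from h import *
s=state();print(s['tool_pos'],s['wrist_force'],s['finger_gap'],abs(s['qvel']).max());print(hand_in())"
```

```text
[0.60907157 0.02193105 0.19820592] [ 0.24594369  0.26192178 -0.58472313] 0.25903831574240604 0.001967553924174181
the job is handed in; nothing more can be done
None
```

I squeezed the scanner trigger home and let it spring back, then lowered the square-headed probe through the lid's guide and handed in at about 17 s, still holding it upright with its band level with the rim and within about 1 mm of centre by my camera measurements, with no sign of contact in the wrist force.

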